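# Clamp a carving-wax block in the ratcheting bench clamp

## Task

Stand the green wax block upright on the ledge between the jaws of the bench clamp, then squeeze the clamp's trigger again and again until the sliding jaw holds the block firmly against the fixed jaw, and let the trigger go. Move the jaw by its trigger only, stop as soon as the trigger turns clearly stiffer so that the soft wax is not crushed, and leave the blue block and the rest of the bench as they are.

Things in the scene. Friction and masses are not known exactly. Their poses are not given: they have to be found in the camera images.
- green_wax_center (a point): centre of the loose green wax block (36 x 36 mm square, 50 mm tall, 50 to 100 g), half-way up; z is up, x and y are square to its side faces. Any side may face the jaws
- blue_wax_center (a point): centre of a loose blue wax block of the same size and shape, not wanted: leave it
- clamp: one-hand bar clamp bolted to the bench, base plate 330 x 90 mm, origin under it at bench height. x runs along the bar, the way the sliding jaw advances towards the fixed jaw; y across; z up. Trigger at the -x end, jaws at the +x end. Its black housing is 80 mm tall
- seat (a point): point on the clamp's aluminium ledge (60 mm wide across, top 20 mm above the bench) under the block's centre when it rests against the fixed jaw; the clamp's axes. The fixed jaw (face 18 mm from here on +x, 56 mm wide, 22 mm thick, top 75 mm above the bench) takes the clamping push. The jaws start 56 to 68 mm apart, so the block stands freely with its centre 2 to 16 mm on -x of here
- pad: orange spring-backed pad on the front of the sliding jaw, 10 mm thick, 34 mm wide, 38 mm tall; origin at its centre, 47 mm above the bench, 5 mm behind its face; the clamp's axes. Its spring gives 1 mm per 25 N. The wax is held firmly from 15 N of pad force on, and is crushed above 45 N
- jaw: black sliding jaw (36 mm wide, top 70 mm above the bench) on a steel toothed bar (12 mm wide, top 49 mm above the bench) that runs back through the housing. Origin at bench height, 50 mm behind the pad's centre. A friction brake of 40 N holds it wherever it is left
- trigger_pad (a point): centre of the round finger bump (12 mm diameter, 22 mm wide, axis across) on the outer (-x) side of the upright orange trigger, which pivots 60 mm above the bench, 207 mm on -x of the seat. The bump is 82 mm from the pivot, 140 mm above the bench; trigger top 155 mm. Press the bump along +x, or squeeze it against the fixed grip. Outside it nothing is higher than 80 mm
- grip (a point): middle of the fixed upright black grip beside the trigger (11 mm thick, 28 mm wide, from 80 to 160 mm above the bench); this point is 120 mm above the bench. From the outer side of the bump to the far side of the grip it is 70 mm with the trigger released
- trigger (a joint): trigger angle: 0 released, 0.50 a hard stop that also feels stiff (40 mm at the bump). Springs back. The first 0.1 to 0.3 rad are lost until the pawl catches a tooth, then the jaw moves 20 mm per rad, 3 to 7 mm a squeeze. Force at the bump: 2 to 4 N before the catch, 11 to 14 N as the jaw runs free or pushes the loose block, then 1 N more per 4 N of grip: 20 N is a good firm grip, 24 N crushes
- torch: gas torch, a grey can 66 mm in diameter with an orange knob, 180 mm tall, origin under it, bystander, leave it
- mandrel: upright steel ring mandrel, a cone 170 mm tall on a 72 mm foot, origin under it, bystander, leave it
- jar: amber jar, 64 mm diameter, 75 mm tall, origin under it, bystander, leave it
- burnisher: burnisher with a red straight handle, lying flat at the right, bystander, leave it

How it is judged:
On the way, in this order (a step that is already met when the one before it is completed fails the run):
1. the green block stands released on the ledge between the jaws (x of green_wax_center in the frame of seat between -0.035 and 0.006 m and y of green_wax_center in the frame of seat between -0.015 and 0.015 m and z of green_wax_center in the frame of seat between 0.02 and 0.03 m and angle between green_wax_center's own z axis and vertical below 0.07 rad and contact force between the fingers and green_wax below 0.3 N), for 0.3 s.
2. the sliding jaw, driven by the trigger, grips the block firmly (contact force between pad and green_wax above 15 N and value of joint trigger above 0.05 rad), for 0.05 s.
At the end, for the whole second after the job is handed in: The green block stands upright (within 4 degrees) on the ledge, against the fixed jaw (within 6 mm) and within 15 mm of the middle of the jaws, at rest; the sliding jaw's pad presses on it with at least 15 N; the trigger has sprung back (under 0.08 rad) (x of green_wax_center in the frame of seat between -0.006 and 0.006 m and y of green_wax_center in the frame of seat between -0.015 and 0.015 m and z of green_wax_center in the frame of seat between 0.02 and 0.03 m and angle between green_wax_center's own z axis and vertical below 0.07 rad and contact force between pad and green_wax above 15 N and value of joint trigger below 0.08 rad and linear speed of green_wax below 0.01 m/s); the robot touches nothing.
It fails at once if the wax is crushed: the pad presses on it with more than 45 N (contact force between pad and green_wax above 45 N).
It fails at once if the sliding jaw is pushed by the robot (over 15 N) instead of by its trigger (contact force between the arm and jaw above 15 N).
It fails at once if the sliding jaw is pushed by the fingers (over 15 N) instead of by its trigger (contact force between the fingers and jaw above 15 N).
It fails at once if the blue block is moved more than 20 mm (distance of blue_wax_center from where it was at the start of the episode above 0.02 m).
It fails at once if a bystander is moved more than 30 mm (distance of any of torch, mandrel, jar, burnisher from where it was at the start of the episode above 0.03 m).
It also fails if it takes over 72 s, if anything falls off the work surface, if the arm or the gripper's body presses on something with over 40 N, if the wrist force passes 120 N, or if a joint passes its speed limit or range.

## Robot

A 6-joint arm with a two-finger parallel gripper is mounted at the origin on the work surface. World frame = base frame: x ahead of the robot, y to its left, z up, the work surface at z = 0. Lengths are in m, angles in rad, forces in N, time in s.
With the tool pointing down it reaches from about 0.35 to 1 m from the base axis. Payload 7.1 kg.
Tool frame: the origin (TCP) lies midway between the tips of the shut fingers; the grasp point (between the pads) lies 19 mm behind it; z points along the fingers, y is the direction in which the jaws open and shut (so a half turn about z gives the same grasp; the last joint's range is limited). The gripper opens to 85 mm and grips with 20 to 120 N. Pads are 22 mm wide; open, the fingers measure 114 mm over their backs; the gripper's body (76 mm by 85 mm) begins 54 mm behind the grasp point. The pads swing forward as they close: fully open they stand 13 mm farther back than shut.
Start: joints at [1.2, 0.423, 1.63, -0, 1.089, -0.019], TCP at [0.215, 0.587, 0.231] pointing down, gripper open.
Joint ranges: [-3, 3], [-0.9, 2.11], [0.09, 2.58], [-1.31, 4.45], [0.11, 2.69], [-2.54, 2.54]. Speed limits (rad/s): [2.39, 2.39, 3.01, 3.14, 3.14, 3.14].

## Interface

Orientations are given as [roll, pitch, yaw] about the fixed x, y, z axes, in that order (R = Rz(yaw) Ry(pitch) Rx(roll)).
In Python, from cell import readout, optics, r gives the robot as it stands. The module is installed in compiled form; this text tells all that it offers.
- The arm moves only by the tool servo_tool, never from a script. Its argument "rows" is one flat list of numbers, 7 for each row, row after row: the closure, from -1 (fully open) to 1 (shut), then the shift along the tool's x, y, z in mm, then the turn, a rotation vector about the tool's x, y, z in degrees. In form: [grip, dx, dy, dz, rx, ry, rz, grip, dx, dy, dz, rx, ry, rz, ...]. A call has 1 to 10 rows; each row shifts and turns the pose as measured when the row begins, along the tool's axes as they then stand; what a row does not reach is not made up. A row lasts 1/12 s, in which the tool goes at most 41.7 mm and 7.16 degrees, less where a joint would pass 70% of its speed; a pose out of reach is approached as far as the arm can. A call is refused whole if a number of a shift passes 41.7 or a number of a turn 7.16, either way. A call with a gripper value outside its range is refused whole. The fingers move at their own pace and stop on an object; the grip force is fixed at half the most. Time passes only in rows, so rows that do not move let the fingers close. It gives the time, the measured TCP pose, the force and the opening at its end, in the units of the state.
- readout.sense(): the state, without advancing time (a new reading comes with each control period).
- optics.get_image(name): name is "scene" or "top" or "wrist"; returns a dict with "frame" (480x640x3 uint8, blue, green, red), "z_map" (480x640 float32, m along the optical axis (not along the pixel's ray), 0 where there is no reading), "camera_matrix" (3x3 intrinsics, pixels), "distortion" ([k1, k2, p1, p2, k3] as OpenCV has them; the pictures are not rectified), "T" (4x4, takes a point from camera to world coordinates); the wrist camera has in their place "T_tool_cam" (4x4, takes a point from camera to tool coordinates, whose origin is the TCP and whose axes are the flange's). Camera axes: x right, y down, z forward; pixel columns grow to the right and rows downward; lengths in m; the calibration is good to about 2 mm. A picture is of the moment at which its call begins: read the wrist's pose just before it.
- r.hand_in(): hands the job in, once; it reports no verdict.
The state is a dict: "time": time; "q": joint angles; "qvel": joint speeds; "effort": joint torques, N m; "tool_pos": TCP position; "ee_rot": TCP orientation; "wrist_force": force on the tool from outside, world axes, zero at the start; "torque": the same for the moment, N m; "finger_gap": finger opening in m.
Only numpy, scipy, OpenCV 4.12 (cv2) and the standard library are available. Lean on these libraries where they do the work, as an engineer would, in place of code of your own. Each camera call takes 0.05 s, during which the arm holds its last target.

## Working session

There is one attempt and no reset: what is moved stays moved. The work goes in short steps, Python scripts to look and compute and a tool call to move; the robot and the scene stay as the last step left them, time stands still between calls to the robot, and variables do not carry over. Pictures are saved under pics/ and viewed, and the job is handed in when it is done.

Besides the shell and the picture viewer there is one more tool, called after "Emit:" by a JSON object that holds its "method" and its "body", one argument or row to a line. servo_tool: Moves the arm, as the interface text tells. Its arguments: {"type":"object","properties":{"rows":{"type":"array"}},"required":["rows"]}

```bash
mkdir -p pics; cat > h.py <<'E'
import numpy as np, cv2
from cell import readout, optics
def shot(name,fn,crop=None,scale=1):
    d=optics.get_image(name); np.savez('pics/'+fn+'.npz',**d)
    cv2.imwrite('pics/'+fn+'.png',d['frame']); return d
def pt(d,u,v,z=None,T=None):
    """world pt at pixel; by depth or plane height z"""
    K=np.array(d['camera_matrix']);D=np.array(d['distortion'])
    n=cv2.undistortPoints(np.array([[[u,v]]],float),K,D)[0,0]
    T=d['T'] if T is None else T
    ray=np.array([n[0],n[1],1.])
    if z is None:
        zz=d['z_map'][int(round(v)),int(round(u))]; return T[:3,:3]@(ray*zz)+T[:3,3]
    w=T[:3,:3]@ray; s=(z-T[2,3])/w[2]; return T[:3,3]+s*w
def crop(fn,x0,y0,x1,y1,s,out):
    im=cv2.imread('pics/'+fn+'.png')[y0:y1,x0:x1]
    cv2.imwrite('pics/'+out+'.png',cv2.resize(im,None,fx=s,fy=s,interpolation=cv2.INTER_CUBIC))
E
python3 - <<'E'
from h import *
print(readout.sense())
d=shot('scene','s0');d=shot('top','t0')
print(d['T'],d['camera_matrix'])
E
```

```text
{'time': 0.0, 'q': array([ 1.20001662e+00,  4.23829260e-01,  1.63068284e+00, -1.79019612e-05,
        1.08861019e+00, -1.89868734e-02]), 'qvel': array([-0.00060985, -0.00111649, -0.00070433,  0.00023029,  0.00108356,
        0.00044008]), 'effort': array([-2.17115085e-03, -5.57383454e+01, -2.81739378e+01, -3.63774870e-04,
        7.36813119e-03,  4.93517632e-06]), 'tool_pos': array([0.21513876, 0.58622546, 0.23055574]), 'ee_rot': array([-3.14006300e+00, -1.31959250e-05,  2.78980813e+00]), 'wrist_force': array([ 0.57047018,  0.30255995, -0.95271539]), 'torque': array([-0.03767037,  0.02743274, -0.02008847]), 'finger_gap': 0.08528055087114939}
[[ 5.98958748e-03 -9.81167260e-01  1.93067171e-01  3.09164920e-01]
 [-9.99981830e-01 -5.74522400e-03  1.82554577e-03 -1.27442757e-02]
 [-6.81951593e-04 -1.93074598e-01 -9.81183843e-01  1.21314627e+00]
 [ 0.00000000e+00  0.00000000e+00  0.00000000e+00  1.00000000e+00]] [[444.01057317   0.         319.87154488]
 [  0.         444.01057317 239.66797278]
 [  0.           0.           1.        ]]
```

View pics/s0.png

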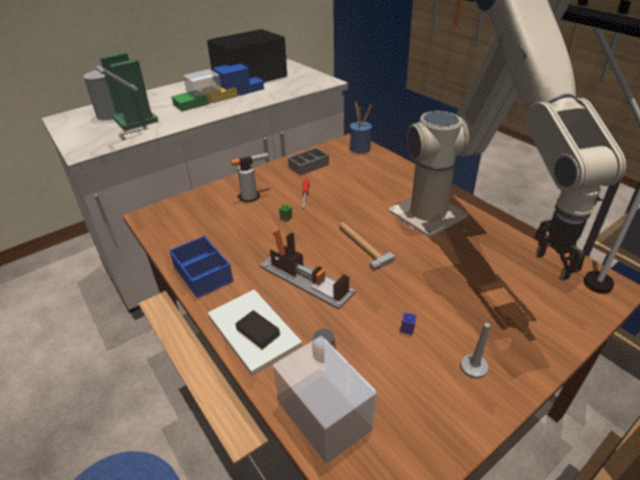

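View pics/t0.png

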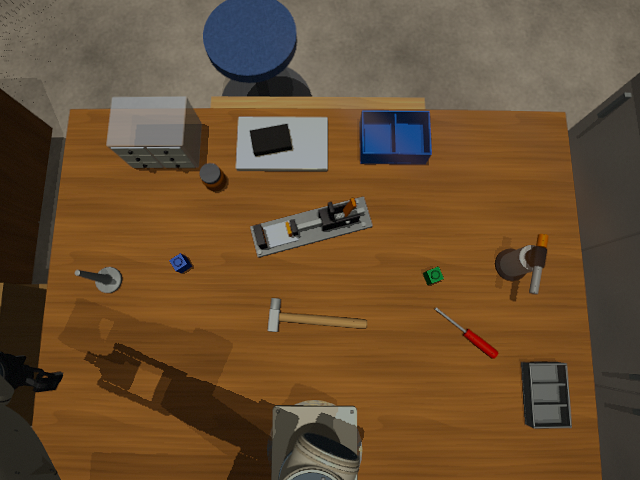

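The top view shows the green block at (433,275), the blue block at (180,263), and the clamp from (257,240) at the fixed jaw to (360,210) at the trigger end. I'll enlarge these.

```bash
python3 - <<'E'
from h import *
crop('t0',240,180,390,270,5.3,'c1'); crop('t0',410,255,460,295,12,'c2')
E
```

```text
(no output)
```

View pics/c1.png

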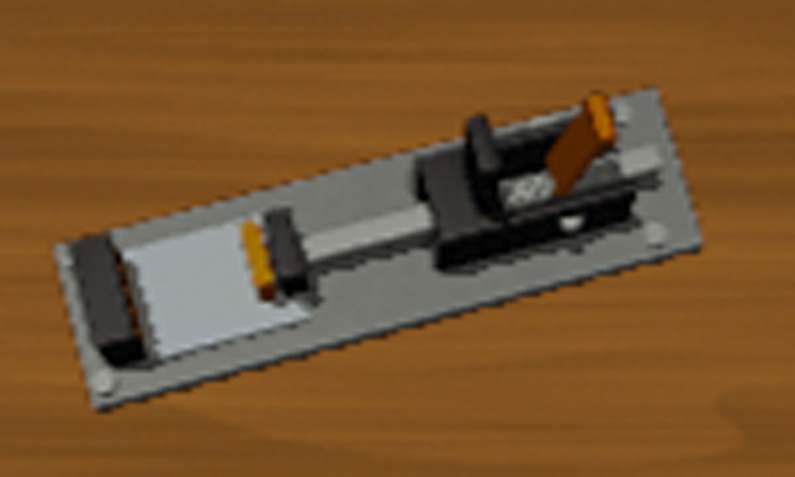

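View pics/c2.png

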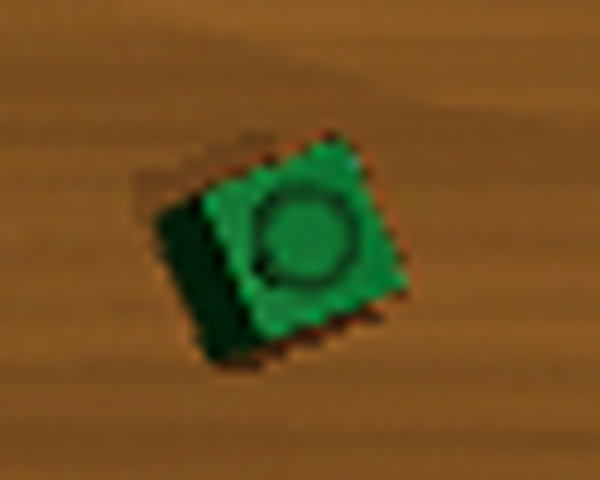

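```bash
python3 - <<'E'
from h import *
d=dict(np.load('pics/t0.npz'))
g=np.array([pt(d,410+a/12-.46,255+b/12-.46,.05) for a,b in [(337,137),(405,292),(265,340),(203,195)]])
c=pt(d,435.0,274.4,.05)
print(g,c,g.mean(0),pt(d,435,274))
for i in range(4):
  e=g[(i+1)%4]-g[i];print(np.linalg.norm(e),np.degrees(np.arctan2(e[1],e[0])))
pl=np.array([pt(d,240+a/5.3-.4,180+b/5.3-.4,.006) for a,b in [(55,245),(95,408),(702,247),(658,89)]])
print(pl,pl.mean(0))
for i in range(4):
  e=pl[(i+1)%4]-pl[i];print(np.linalg.norm(e),np.degrees(np.arctan2(e[1],e[0])))
print(pt(d,262,250),pt(d,340,192+37))
E
```

```text
[[ 0.46891822 -0.32279832  0.05      ]
 [ 0.43468035 -0.33633516  0.05      ]
 [ 0.42402513 -0.30498371  0.05      ]
 [ 0.45591908 -0.29256146  0.05      ]] [ 0.44643358 -0.31485345  0.05      ] [ 0.4458857  -0.31416966  0.05      ] [ 0.44748888 -0.31488757  0.0500412 ]
0.03681681581427794 -158.42732676721346
0.033112647840548896 108.77104195800266
0.03422771560313914 21.28021074129006
0.032912685718504774 -66.7366208455293
[[ 0.58493444  0.18486065  0.006     ]
 [ 0.49823055  0.1608738   0.006     ]
 [ 0.58582137 -0.15581322  0.006     ]
 [ 0.67212727 -0.13381863  0.006     ]] [0.58527841 0.01402565 0.006     ]
0.08996072567734291 -164.53576066512335
0.3285769581338643 -74.53936452458825
0.08906441656656389 14.29718381591601
0.3303923059915126 105.30201547224122
[0.5156107  0.14825595 0.01226686] [ 0.57621615 -0.06614397  0.01085547]
```

Emit:
{"method": "servo_tool", "body": {
  "rows": [-1,0,0,-30,0,0,0,-1,-15,-13,-30,0,0,0,-1,-30,-25,0,0,0,0,-1,-30,-25,0,0,0,0,-1,-30,-25,0,0,0,0,-1,-30,-25,0,0,0,0,-1,-30,-25,0,0,0,0,-1,-30,-25,0,0,0,0,-1,-30,-25,0,0,0,0,-1,-30,-25,0,0,0,0]
}}

```text
time: 0.93
tool_pos: [0.3829, 0.2919, 0.2902]
ee_rot: [-3.136, -0.001, 2.802]
wrist_force: [1.2, 0.3, 0.2]
finger_gap: 0.0855
```

Emit:
{"method": "servo_tool", "body": {
  "rows": [-1,-30,-25,0,0,0,0,-1,-30,-25,0,0,0,0,-1,-30,-25,0,0,0,0,-1,-30,-25,0,0,0,0,-1,-30,-25,0,0,0,0,-1,-30,-25,0,0,0,0,-1,0,0,0,0,0,7,-1,0,0,0,0,0,7,-1,0,0,0,0,0,7,-1,0,0,0,0,0,7]
}}

```text
time: 1.77
tool_pos: [0.5083, 0.0693, 0.289]
ee_rot: [-3.133, 0.002, 2.3]
wrist_force: [-0.6, 1.1, 0.0]
finger_gap: 0.0855
```

Emit:
{"method": "servo_tool", "body": {
  "rows": [-1,0,0,-10,0,0,7,-1,0,0,-10,0,0,7,-1,0,0,-10,0,0,7,-1,0,0,0,0,0,6,-1,0,0,0,0,0,0]
}}

```text
time: 2.18
tool_pos: [0.5068, 0.0682, 0.3176]
ee_rot: [-3.13, 0.005, 1.811]
wrist_force: [0.1, 0.3, -1.7]
finger_gap: 0.0853
```

```bash
python3 - <<'E'
from h import *
s=readout.sense();print(s['tool_pos'],s['ee_rot'])
d=shot('wrist','w0');print(d['T_tool_cam'])
np.savez('pics/w0s.npz',p=s['tool_pos'],e=s['ee_rot'])
E
```

```text
[0.50678349 0.06824907 0.31764712] [-3.1295991   0.00505611  1.81116397]
[[-6.54497349e-04 -9.61287852e-01 -2.75545345e-01  7.01986839e-02]
 [ 9.99999266e-01 -3.48290230e-04 -1.16020723e-03 -9.00661130e-05]
 [ 1.01932337e-03 -2.75545902e-01  9.61287375e-01 -1.44149163e-01]
 [ 0.00000000e+00  0.00000000e+00  0.00000000e+00  1.00000000e+00]]
```

View pics/w0.png

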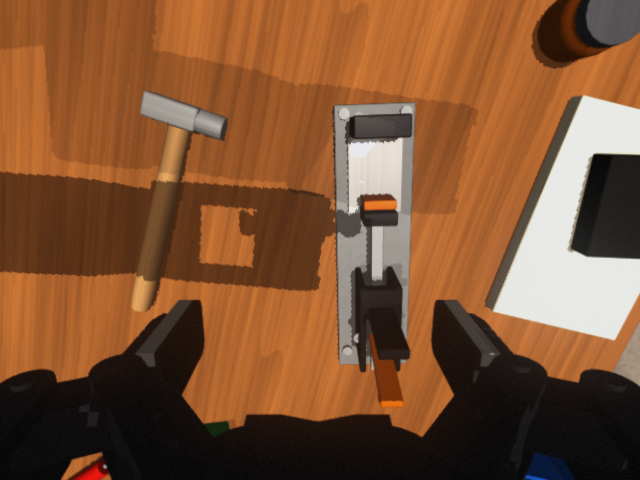

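The wrist view shows the whole clamp. The fixed jaw top is at about (381,126), the pad top at (379,205), the grip top at about (388,340) and the trigger bump at about (388,390). I'll enlarge it for reading.

```bash
python3 - <<'E'
from h import *
crop('w0',320,95,430,240,4,'c3'); crop('w0',325,250,435,420,3.5,'c4')
E
```

```text
(no output)
```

View pics/c3.png

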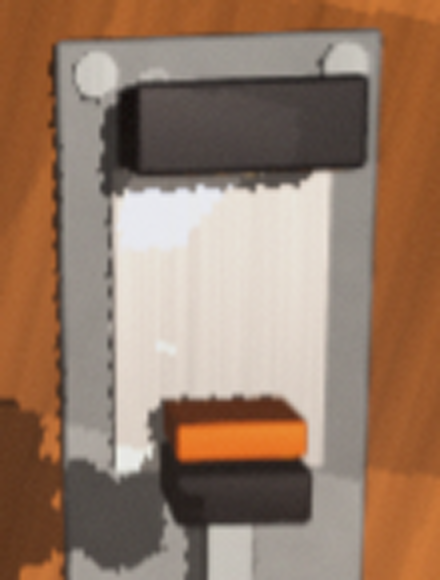

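View pics/c4.png

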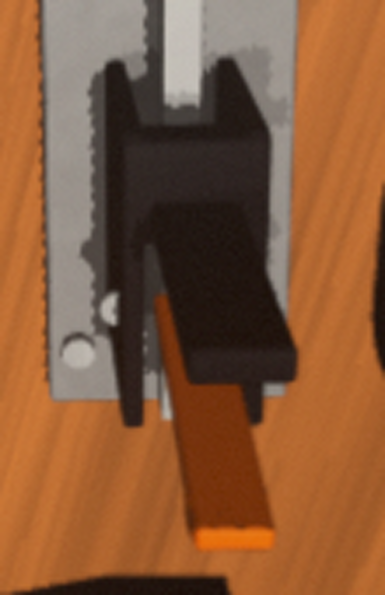

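```bash
cat >> h.py <<'E'
from scipy.spatial.transform import Rotation as Ro
def toolT(p,e):
    T=np.eye(4);T[:3,:3]=Ro.from_euler('xyz',e).as_matrix();T[:3,3]=p;return T
E
python3 - <<'E'
from h import *
d=dict(np.load('pics/w0.npz'));s=np.load('pics/w0s.npz')
T=toolT(s['p'],s['e'])@d['T_tool_cam']
def P(l,x0,y0,sc,z): return np.array([pt(d,x0+a/sc-.4,y0+b/sc-.4,z,T) for a,b in l])
J=P([(138,172),(362,166),(366,75),(138,85)],320,95,4,.075)
pad=P([(175,423),(302,420),(304,458),(178,462)],320,95,4,.066)
led=P([(116,200),(113,440),(330,190),(324,440)],320,95,4,.02)
tr=P([(196,528),(272,528),(272,548),(196,548)],325,250,3.5,.155)
gr=P([(188,352),(296,350),(296,378),(190,380)],325,250,3.5,.16)
base=P([(55,42),(380,30)],320,95,4,.01); b2=P([(50,399),(284,396)],325,250,3.5,.01)
for n,A in zip('J pad led tr gr base b2'.split(),[J,pad,led,tr,gr,base,b2]): print(n,A[:,:2].round(4).tolist(),A.mean(0).round(4))
def ang(a,b): e=b-a; return np.degrees(np.arctan2(e[1],e[0])),np.linalg.norm(e)
print(ang(J[0],J[1]),ang(pad[0],pad[1]),ang(b2[0],base[0]),ang(b2[1],base[1]),ang(led[1],led[0]),ang(led[3],led[2]))
bc=(base.sum(0)+b2.sum(0))/4
print('plate c',bc)
th=np.radians(105.3);ux=np.array([np.cos(th),np.sin(th)]);uy=np.array([-ux[1],ux[0]])
jf=(J[0]+J[1])[:2]/2; print('seat from jaw',jf-ux*.018)
seat=jf-ux*.018
for n,A in zip('J pad led tr gr base b2'.split(),[J,pad,led,tr,gr,base,b2]):
  print(n,[( round(1e3*float((a[:2]-seat)@ux),1),round(1e3*float((a[:2]-seat)@uy),1)) for a in A])
# depth checks
for u,v in [(380,125),(379,201),(378,170),(390,388)]:print(pt(d,u,v,None,T))
E
```

```text
J [[0.524, 0.1329], [0.5762, 0.147], [0.5707, 0.1671], [0.5187, 0.1522]] [0.5474 0.1498 0.075 ]
pad [[0.5508, 0.0742], [0.5825, 0.0828], [0.5859, 0.0733], [0.5544, 0.0644]] [0.5684 0.0737 0.066 ]
led [[0.5247, 0.1235], [0.5415, 0.0577], [0.5816, 0.1401], [0.601, 0.0723]] [0.5622 0.0984 0.02  ]
tr [[0.6044, -0.0915], [0.624, -0.0864], [0.6259, -0.0924], [0.6062, -0.0976]] [ 0.6151 -0.092   0.155 ]
gr [[0.5859, -0.0376], [0.6121, -0.0303], [0.6145, -0.038], [0.5887, -0.0453]] [ 0.6003 -0.0378  0.16  ]
base [[0.498, 0.1602], [0.5842, 0.1842]] [0.5411 0.1722 0.01  ]
b2 [[0.5873, -0.1576], [0.6737, -0.1341]] [ 0.6305 -0.1458  0.01  ]
(np.float64(15.113537990448107), np.float64(0.05399443425436045)) (np.float64(15.20188606954226), np.float64(0.03284550807194213)) (np.float64(105.68715754906064), np.float64(0.33010913535201397)) (np.float64(105.71799226591665), np.float64(0.33058294642218183)) (np.float64(104.33256814028744), np.float64(0.06794431329505121)) (np.float64(105.94741999201077), np.float64(0.07049291804887264))
plate c [0.58579266 0.01317051 0.01      ]
seat from jaw [0.55486122 0.12257677]
J [(18.1, 27.0), (17.9, -27.0), (38.8, -27.0), (38.1, 27.0)]
pad [(-45.6, 16.7), (-45.6, -16.2), (-55.7, -17.0), (-56.0, 15.8)]
led [(8.9, 28.8), (-59.1, 30.0), (9.9, -30.4), (-60.6, -31.2)]
tr [(-219.5, 8.7), (-219.8, -11.6), (-226.1, -11.8), (-225.9, 8.6)]
gr [(-162.7, 12.3), (-162.6, -14.9), (-170.7, -15.2), (-170.8, 11.7)]
base [(51.3, 44.9), (51.7, -44.5)]
b2 [(-278.8, 42.7), (-278.9, -46.9)]
[0.54486091 0.14997628 0.07661038]
[0.56651412 0.07761309 0.06719793]
[0.56401348 0.10454324 0.02207678]
[ 0.61452573 -0.08614684  0.14069324]
```

Emit:
{"method": "servo_tool", "body": {
  "rows": [-1,-36,-15,0,0,0,0,-1,-36,-15,0,0,0,0,-1,-36,-15,0,0,0,0,-1,-36,-15,0,0,0,0,-1,-36,-15,0,0,0,0,-1,-36,-15,0,0,0,0,-1,-36,-15,0,0,0,0,-1,-36,-15,0,0,0,0,-1,-36,-15,0,0,0,0,-1,-36,-15,10,0,0,-7]
}}

```text
time: 3.07
tool_pos: [0.4553, -0.3255, 0.3089]
ee_rot: [-3.129, 0.001, 1.988]
wrist_force: [0.7, -0.0, -0.2]
finger_gap: 0.0854
```

Emit:
{"method": "servo_tool", "body": {
  "rows": [-1,0,0,35,0,0,0,-1,0,0,35,0,0,0,-1,0,0,0,0,0,0]
}}

```text
time: 3.32
tool_pos: [0.4529, -0.335, 0.2361]
ee_rot: [-3.129, 0.004, 2.001]
wrist_force: [-0.4, 0.7, -1.1]
finger_gap: 0.0856
```

```bash
python3 - <<'E'
from h import *
s=readout.sense();print(s['tool_pos'],s['ee_rot'])
d=shot('wrist','w1')
np.savez('pics/w1s.npz',p=s['tool_pos'],e=s['ee_rot'])
E
```

```text
[ 0.45287482 -0.33504508  0.23614301] [-3.12905615  0.00437387  2.00053415]
```

View pics/w1.png

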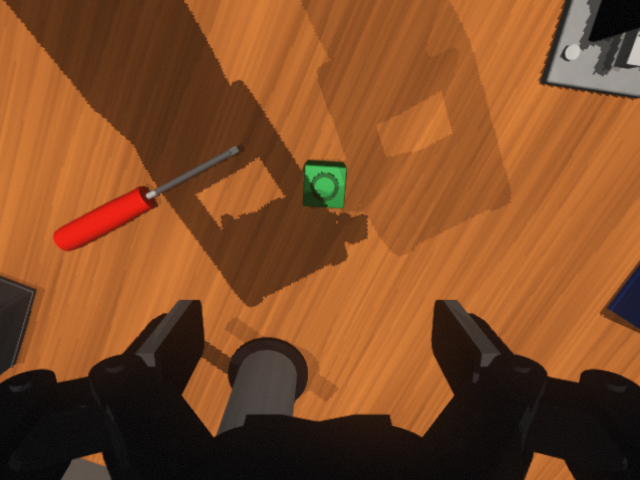

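The green top face is centred at about (325,187) and square to the tool axes. The torch, at (268,370), lies behind the tool.

```bash
python3 - <<'E'
from h import *
crop('w1',290,145,365,220,8,'c5')
E
```

```text
(no output)
```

View pics/c5.png

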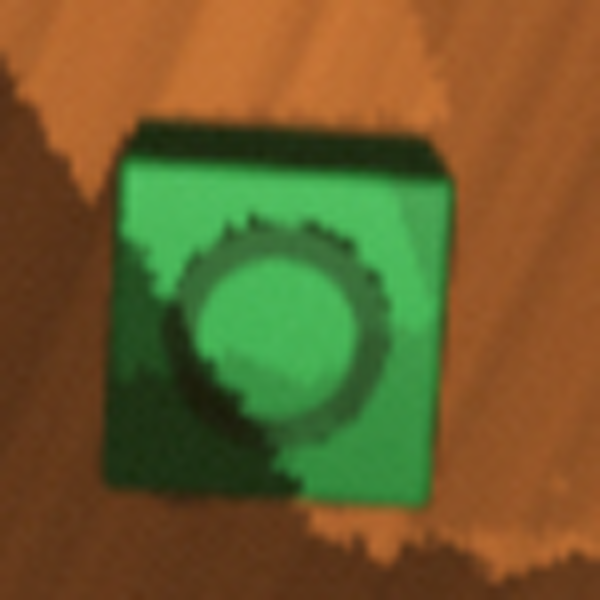

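```bash
cat >> h.py <<'E'
def rel(xy,z=None):
    "shift mm in current tool axes to world target"
    s=readout.sense();R=Ro.from_euler('xyz',s['ee_rot']).as_matrix()
    t=np.array([xy[0],xy[1],s['tool_pos'][2] if z is None else z])
    return (1e3*R.T@(t-s['tool_pos'])).round(1), np.degrees(s['ee_rot']).round(2)
E
python3 - <<'E'
from h import *
d=dict(np.load('pics/w1.npz'));s=np.load('pics/w1s.npz')
T=toolT(s['p'],s['e'])@d['T_tool_cam']
g=np.array([pt(d,290+a/8-.45,145+b/8-.45,.05,T) for a,b in [(122,160),(450,182),(428,505),(104,488)]])
for i in range(4):
  e=g[(i+1)%4]-g[i];print(np.linalg.norm(e),np.degrees(np.arctan2(e[1],e[0])))
print(g.mean(0),rel(g.mean(0)[:2],.011),pt(d,330,190,None,T), pt(d,268,360,None,T))
E
```

```text
0.03480844233147787 20.86295659479708
0.034879397757109354 -68.15436982043643
0.035414542791845464 -158.3181006282176
0.035380439806270814 110.85599372142617
[ 0.44720707 -0.31566204  0.05      ] (array([ 22.4,   4.6, 227.8]), array([-179.35,    0.38,  114.61])) [ 0.45295201 -0.31591149  0.05198753] [ 0.47221377 -0.50989626  0.02686052]
```

Emit:
{"method": "servo_tool", "body": {
  "rows": [-1,22,5,20,-0.6,0.4,3.3,-1,0,0,35,0,0,0,-1,0,0,35,0,0,0,-1,0,0,35,0,0,0,-1,0,0,0,0,0,0]
}}

```text
time: 3.78
tool_pos: [0.4566, -0.3151, 0.1207]
ee_rot: [3.133, 0.012, 1.952]
wrist_force: [-0.3, 0.5, -1.6]
finger_gap: 0.0852
```

```bash
python3 - <<'E'
from h import *
print(rel((.4472,-.3157),.011))
E
```

```text
(array([  4.2,  -9.8, 109.5]), array([179.53,   0.68, 111.81]))
```

Emit:
{"method": "servo_tool", "body": {
  "rows": [-1,4,-10,20,0.4,0.6,0.5,-1,0,0,30,0,0,0,-1,0,0,20,0,0,0,-1,0,0,0,0,0,0]
}}

```text
time: 4.12
tool_pos: [0.4533, -0.3177, 0.0588]
ee_rot: [3.135, 0.01, 1.952]
wrist_force: [-1.6, 0.4, 0.2]
finger_gap: 0.0856
```

```bash
python3 - <<'E'
from h import *
print(rel((.4472,-.3157),.011))
E
```

```text
(array([ 4.6, -5.3, 47.7]), array([179.6 ,   0.58, 111.81]))
```

Emit:
{"method": "servo_tool", "body": {
  "rows": [-1,4,-6,0,0.4,0.5,0.5,-1,0,0,20,0,0,0,-1,0,0,20,0,0,0,-1,0,0,5,0,0,0,-1,0,0,0,0,0,0]
}}

```text
time: 4.53
tool_pos: [0.4537, -0.3206, 0.0264]
ee_rot: [3.134, 0.013, 1.946]
wrist_force: [-0.4, -0.0, -0.9]
finger_gap: 0.0856
```

```bash
python3 - <<'E'
from h import *
print(rel((.4472,-.3157),.011))
shot('wrist','w2')
E
```

```text
(array([ 7.1, -4.4, 15.3]), array([179.58,   0.77, 111.51]))
```

View pics/w2.png

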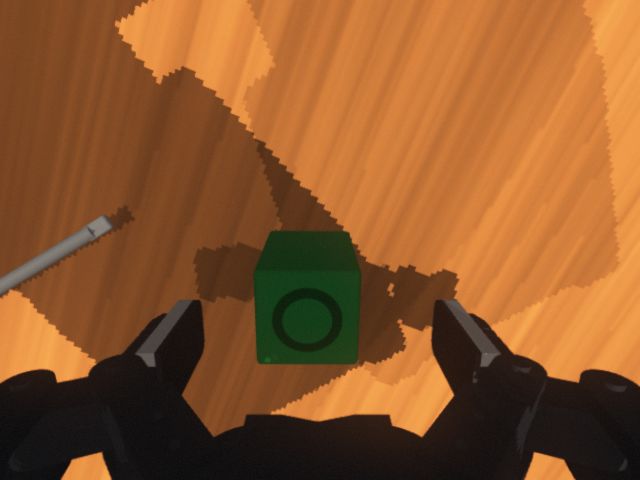

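Emit:
{"method": "servo_tool", "body": {
  "rows": [-1,7,-5,6,0.4,0.7,0,-1,3,-2,8,0,0,0,-1,0,0,5,0,0,0]
}}

```text
time: 4.83
tool_pos: [0.4458, -0.3155, 0.0119]
ee_rot: [3.138, 0.007, 1.947]
wrist_force: [-0.9, -0.5, 0.3]
finger_gap: 0.0854
```

```bash
python3 - <<'E'
from h import *
print(rel((.4472,-.3157),.011))
E
```

```text
(array([-0.7,  1.3,  0.9]), array([179.77,   0.41, 111.54]))
```

Emit:
{"method": "servo_tool", "body": {
  "rows": [1,0,0,0,0,0.3,0,1,0,0,0,0,0,0,1,0,0,0,0,0,0,1,0,0,0,0,0,0,1,0,0,0,0,0,0,1,0,0,0,0,0,0,1,0,0,0,0,0,0]
}}

```text
time: 5.42
tool_pos: [0.4453, -0.3153, 0.0115]
ee_rot: [3.138, 0.0, 1.947]
wrist_force: [-0.0, 0.0, 0.0]
finger_gap: 0.0353
```

Emit:
{"method": "servo_tool", "body": {
  "rows": [1,0,0,-15,0,0,0,1,0,0,-35,0,0,0,1,0,0,-35,0,0,0,1,0,0,-35,0,0,0,1,0,0,-35,0,0,0,1,0,0,-35,0,0,0,1,0,0,-20,0,0,0,1,0,0,0,0,0,3,1,0,0,0,0,0,3]
}}

```text
time: 6.17
tool_pos: [0.4434, -0.3145, 0.2304]
ee_rot: [3.141, -0.004, 1.84]
wrist_force: [0.6, -0.7, -1.5]
finger_gap: 0.0357
```

```bash
python3 - <<'E'
from h import *
seat=np.array([.5549,.1226]);th=np.radians(105.5);u=np.array([np.cos(th),np.sin(th)])
print(seat-.008*u,rel(seat-.008*u,.15),readout.sense()['finger_gap'])
E
```

```text
[0.55703791 0.11489096] (array([383.4, 223.7,  82. ]), array([179.98,  -0.23, 105.41])) 0.03566508690184705
```

Emit:
{"method": "servo_tool", "body": {
  "rows": [1,34,20,0,0,0,0,1,34,20,0,0,0,0,1,34,20,0,0,0,0,1,34,20,0,0,0,0,1,34,20,0,0,0,0,1,34,20,0,0,0,0,1,34,20,0,0,0,0,1,34,20,0,0,0,0,1,34,20,0,0,0,0,1,30,20,0,0,0,0]
}}

```text
time: 7.0
tool_pos: [0.5516, 0.07, 0.2336]
ee_rot: [3.137, 0.003, 1.823]
wrist_force: [1.8, -0.8, -0.2]
finger_gap: 0.035
```

Emit:
{"method": "servo_tool", "body": {
  "rows": [1,25,12,0,0,0,0,1,10,5,0,0,0,0,1,0,0,0,0,0,0]
}}

```text
time: 7.25
tool_pos: [0.5606, 0.1168, 0.2334]
ee_rot: [3.135, 0.002, 1.83]
wrist_force: [0.5, 0.1, -0.6]
finger_gap: 0.0355
```

```bash
cat >> h.py <<'E'
seat=np.array([.5549,.1226]);th=np.radians(105.5);u=np.array([np.cos(th),np.sin(th)]);w=np.array([-u[1],u[0]])
E
python3 - <<'E'
from h import *
print(rel(seat-.008*u,.031),readout.sense()['finger_gap'])
E
```

```text
(array([ -0.6,  -5.2, 202.4]), array([1.7964e+02, 1.0000e-01, 1.0485e+02])) 0.035475022736802475
```

Emit:
{"method": "servo_tool", "body": {
  "rows": [1,0,-3,30,0.3,0,-0.7,1,0,-2,30,0,0,0,1,0,-1,30,0,0,0,1,0,0,25,0,0,0,1,0,0,12,0,0,0,1,0,0,0,0,0,0]
}}

```text
time: 7.75
tool_pos: [0.5554, 0.1101, 0.1038]
ee_rot: [3.137, 0.004, 1.843]
wrist_force: [-0.7, 0.9, -1.0]
finger_gap: 0.0356
```

```bash
python3 - <<'E'
from h import *
print(rel(seat-.008*u,.031),readout.sense())
shot('wrist','w3')
s=readout.sense();np.savez('pics/w3s.npz',p=s['tool_pos'],e=s['ee_rot'])
E
```

```text
(array([ 4.5,  2.5, 72.8]), array([179.74,   0.24, 105.61])) {'time': 7.75, 'q': array([ 0.17673791,  0.51412886,  1.84297053, -0.00539249,  0.77961709,
       -0.09190862]), 'qvel': array([-0.02443975, -0.00381433,  0.01389817, -0.00389596,  0.01527783,
       -0.00985152]), 'effort': array([ 4.28481353e-01, -5.36221290e+01, -2.13449693e+01,  8.16319312e-03,
       -4.87116426e-01,  2.00247386e-02]), 'tool_pos': array([0.55539444, 0.11012341, 0.10377164]), 'ee_rot': array([3.13709394, 0.00424039, 1.84325913]), 'wrist_force': array([-0.6548094 ,  0.92628489, -1.01658888]), 'torque': array([0.01698063, 0.05614035, 0.00490153]), 'finger_gap': 0.035638312848320884}
```

View pics/w3.png

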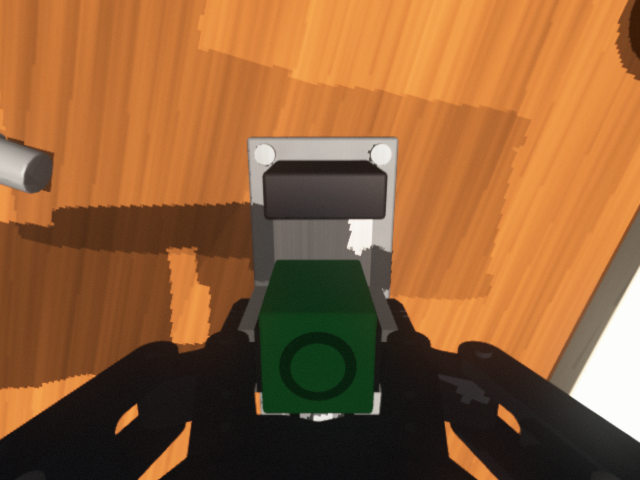

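```bash
python3 - <<'E'
from h import *
d=dict(np.load('pics/w3.npz'));s=np.load('pics/w3s.npz')
Tt=toolT(s['p'],s['e']);T=Tt@d['T_tool_cam']
J=np.array([pt(d,a,b,.075,T) for a,b in [(265,217.5),(385.5,217.5)]]);m=J.mean(0)
e=J[1]-J[0];print(J,np.linalg.norm(e),np.degrees(np.arctan2(e[1],e[0])),m[:2]-.018*u)
zt=s['p'][2]+.039
B=np.array([pt(d,a,b,zt,T) for a,b in [(259,342),(377,340),(374,411),(262,412)]]);print(B,B.mean(0))
S=m[:2]-.018*u
print(((B.mean(0)[:2]-S)@u,(B.mean(0)[:2]-S)@w),((s['p'][:2]-S)@u,(s['p'][:2]-S)@w))
E
```

```text
[[0.52419875 0.13220118 0.075     ]
 [0.57794254 0.14711369 0.075     ]] 0.05577434808193647 15.507958058274394 [0.55588093 0.12231208]
[[0.53617708 0.11164019 0.14368479]
 [0.57095543 0.12195541 0.14368479]
 [0.57799303 0.09698866 0.14368479]
 [0.54300069 0.08696917 0.14368479]] [0.55703156 0.10438835 0.14368479]
(np.float64(-0.017579341579357238), np.float64(0.0036811322688887348)) (np.float64(-0.011698376131643656), np.float64(0.0034550741559878817))
```

```bash
python3 - <<'E'
from h import *
d=dict(np.load('pics/w3.npz'));s=np.load('pics/w3s.npz')
Tt=toolT(s['p'],s['e']);T=Tt@d['T_tool_cam']
S=np.array([.5559,.1223])
for a,b in [(318,366),(318,333),(318,400)]:
  p=pt(d,a,b,s['p'][2]+.039,T);print((p[:2]-S)@u,(p[:2]-S)@w)
crop('w3',220,230,420,430,3,'c6')
E
sed -i 's/seat=np.array(\[.5549,.1226\])/seat=np.array([.5557,.1224])/' h.py
python3 -c "
from h import *
print(rel(seat-.008*u,.031))"
```

```text
-0.013527091208224165 0.0037039725072008454
-0.0019464716498801117 0.0037215484852760688
-0.02608570738445651 0.003684980272307132
(array([ 4.1,  2.9, 73.7]), array([179.71,   0.25, 105.6 ]))
```

View pics/c6.png

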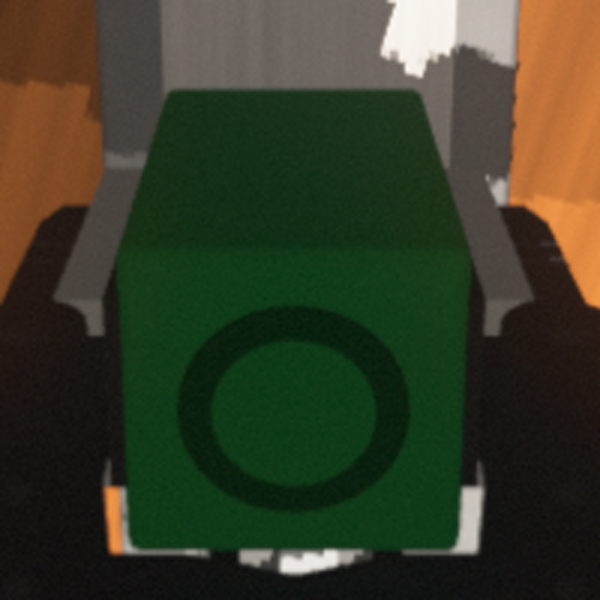

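Emit:
{"method": "servo_tool", "body": {
  "rows": [1,5,3,0,0.2,0.2,0,1,2,1,15,0,0,0,1,0,0,15,0,0,0,1,0,0,15,0,0,0,1,0,0,0,0,0,0]
}}

```text
time: 8.22
tool_pos: [0.5633, 0.117, 0.0656]
ee_rot: [3.129, 0.001, 1.84]
wrist_force: [0.0, 0.6, -0.2]
finger_gap: 0.0353
```

```bash
python3 -c "
from h import *
print(rel(seat-.008*u,.0315))"
```

```text
(array([-0.7, -6.3, 34. ]), array([1.793e+02, 7.000e-02, 1.054e+02]))
```

Emit:
{"method": "servo_tool", "body": {
  "rows": [1,0,-5,4,0.6,0,0,1,0,0,4,0,0,0,1,0,0,0,0,0,0]
}}

```text
time: 8.47
tool_pos: [0.5608, 0.1158, 0.0608]
ee_rot: [3.136, 0.002, 1.839]
wrist_force: [-0.5, -0.1, -0.5]
finger_gap: 0.0353
```

```bash
python3 -c "
from h import *
print(rel(seat-.008*u,.0315))"
```

```text
(array([-0.3, -3.3, 29.3]), array([1.7967e+02, 9.0000e-02, 1.0538e+02]))
```

Emit:
{"method": "servo_tool", "body": {
  "rows": [1,0,-5,10,0.2,0,0,1,0,0,10,0,0,0,1,0,0,6,0,0,0,1,0,0,0,0,0,0]
}}

```text
time: 8.8
tool_pos: [0.557, 0.1145, 0.0347]
ee_rot: [3.136, 0.002, 1.839]
wrist_force: [-1.5, 0.1, -0.4]
finger_gap: 0.0355
```

```bash
python3 -c "
from h import *
print(rel(seat-.008*u,.0315))"
```

```text
(array([-0.1,  0.8,  3.2]), array([1.7966e+02, 1.1000e-01, 1.0538e+02]))
```

Emit:
{"method": "servo_tool", "body": {
  "rows": [1,0,1,2,0.3,0,0,1,0,0,1.5,0,0,0,1,0,0,0,0,0,0]
}}

```text
time: 9.05
tool_pos: [0.5581, 0.1148, 0.0316]
ee_rot: [-3.141, 0.002, 1.839]
wrist_force: [0.2, -0.3, -1.0]
finger_gap: 0.0353
```

Emit:
{"method": "servo_tool", "body": {
  "rows": [1,0,0,1,0,0,0,1,0,0,1,0,0,0]
}}

```text
time: 9.22
tool_pos: [0.5584, 0.1149, 0.0313]
ee_rot: [-3.14, 0.002, 1.839]
wrist_force: [-7.2, -1.5, 18.6]
finger_gap: 0.0353
```

Emit:
{"method": "servo_tool", "body": {
  "rows": [0.2,0,0,0,0,0,0,-0.2,0,0,0,0,0,0,-1,0,0,0,0,0,0,-1,0,0,0,0,0,0,-1,0,0,0,0,0,0,-1,0,0,0,0,0,0]
}}

```text
time: 9.72
tool_pos: [0.5594, 0.1151, 0.0316]
ee_rot: [-3.141, 0.002, 1.839]
wrist_force: [-0.1, -0.3, 0.0]
finger_gap: 0.0853
```

Emit:
{"method": "servo_tool", "body": {
  "rows": [-1,0,0,-20,0,0,0,-1,0,0,-30,0,0,0,-1,0,0,-35,0,0,0,-1,0,0,-35,0,0,0,-1,0,0,-35,0,0,0,-1,0,0,-35,0,0,0,-1,0,0,0,0,0,0]
}}

```text
time: 10.3
tool_pos: [0.5573, 0.1152, 0.2257]
ee_rot: [-3.132, 0.001, 1.839]
wrist_force: [1.0, 0.7, 0.5]
finger_gap: 0.0852
```

```bash
python3 - <<'E'
from h import *
s=readout.sense();print(s['tool_pos'],s['ee_rot'],s['wrist_force'])
np.savez('pics/w4s.npz',p=s['tool_pos'],e=s['ee_rot'])
shot('wrist','w4')
E
```

```text
[0.55732482 0.11515388 0.22569158] [-3.13156330e+00  1.22638977e-03  1.83937263e+00] [1.0466258  0.70855305 0.46725956]
```

View pics/w4.png

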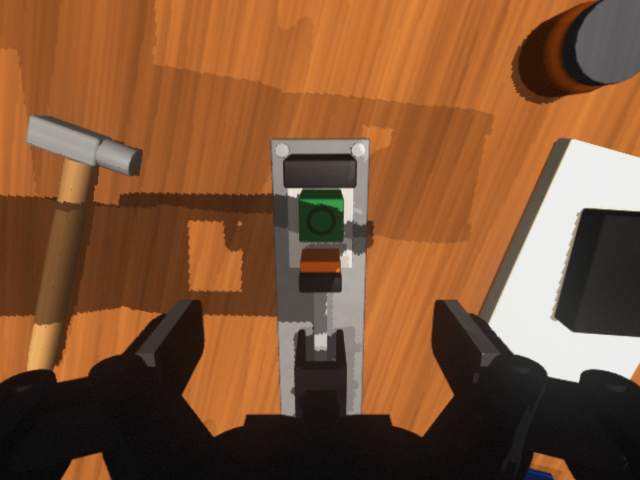

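The block stands upright between the jaws: its top is at (321,220), the pad at (320,263) and the fixed jaw at (320,170). Next is the trigger.

Emit:
{"method": "servo_tool", "body": {
  "rows": [1,0,0,-20,-0.6,0,0,1,-30,0,0,0,0,0,1,-35,0,0,0,0,0,1,-35,0,0,0,0,0,1,-35,0,0,0,0,0,1,-35,0,0,0,0,0,1,-35,0,0,0,0,0,1,-35,0,0,0,0,0,1,-25,0,0,0,0,0,1,0,0,0,0,0,0]
}}

```text
time: 11.18
tool_pos: [0.6246, -0.1494, 0.2321]
ee_rot: [-3.128, -0.004, 1.846]
wrist_force: [0.6, 0.2, 0.8]
finger_gap: -0.0002
```

```bash
python3 -c "
from h import *
print(rel(seat-.275*u-.0007*w,.128))
s=readout.sense();np.savez('pics/w5s.npz',p=s['tool_pos'],e=s['ee_rot'])
shot('wrist','w5')"
```

```text
(array([  4.9,   8.4, 104. ]), array([-179.19,   -0.23,  105.76]))
```

View pics/w5.png

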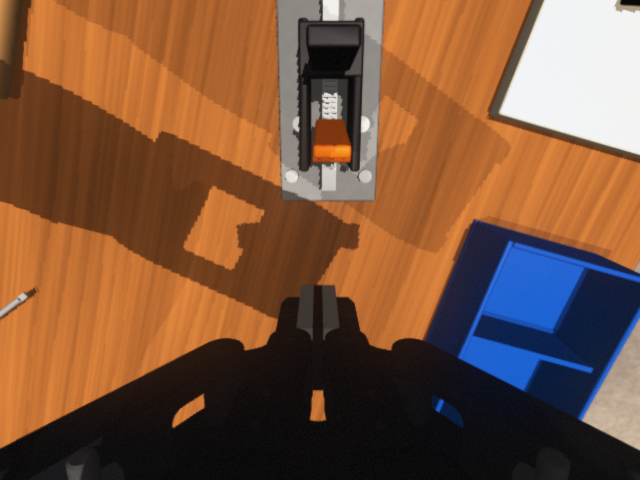

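The shut fingers are at (318,300) and the trigger top is at (332,152), clear of the fingers. I'll check its position.

```bash
python3 - <<'E'
from h import *
crop('w5',280,100,390,210,5,'c7')
d=dict(np.load('pics/w5.npz'));s=np.load('pics/w5s.npz');T=toolT(s['p'],s['e'])@d['T_tool_cam']
for a,b,z in [(313,149,.155),(351,149,.155),(313,161,.140),(351,161,.14),(332,156,.14)]:
  p=pt(d,a,b,z,T);print((p[:2]-seat)@u,(p[:2]-seat)@w,pt(d,a+(3 if a<330 else -3),b,None,T)[2])
E
```

```text
-0.2219133905859411 0.010389174108700725 0.15472358960716429
-0.22182141573734243 -0.010921523941194172 0.1551541279605376
-0.2297355350364148 0.010777427158120958 0.1458369821468016
-0.2296248317288355 -0.012173239757722646 0.14549593825902704
-0.22672053998811723 -0.0006645561042707799 0.1540376848938407
```

View pics/c7.png

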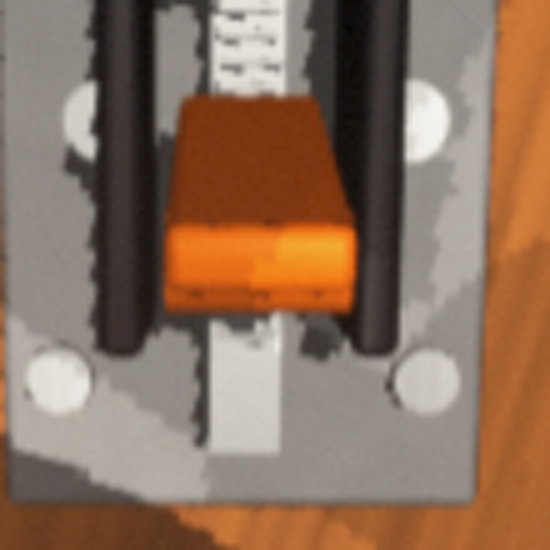

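Emit:
{"method": "servo_tool", "body": {
  "rows": [1,0,8,20,-0.8,-0.2,0.3,1,0,0,30,0,0,0,1,0,0,30,0,0,0,1,0,0,15,0,0,0,1,0,0,0,0,0,0]
}}

```text
time: 11.65
tool_pos: [0.6288, -0.1412, 0.1298]
ee_rot: [-3.138, -0.005, 1.84]
wrist_force: [-0.4, 0.7, -0.4]
finger_gap: -0.0002
```

```bash
cat > st.py <<'E'
from h import *
s=readout.sense();p=s['tool_pos'];f=s['wrist_force']
print('clampx',round(1e3*float((p[:2]-seat)@u),1),'y',round(1e3*float((p[:2]-seat)@w),1),'z',round(1e3*p[2],1),'fx',round(float(f[:2]@u),2),'fy',round(float(f[:2]@w),2),'fz',round(f[2],2),np.degrees(s['ee_rot']).round(2),'t',s['time'])
E
python3 st.py
```

```text
clampx -273.6 y -0.0 z 129.8 fx 0.77 fy 0.17 fz -0.38 [-179.81   -0.3   105.43] t 11.65
```

Emit:
{"method": "servo_tool", "body": {
  "rows": [1,12,0,0,0,0,0,1,12,0,0,0,0,0,1,6,0,0,0,0,0,1,6,0,0,0,0,0]
}}

```text
time: 11.98
tool_pos: [0.6175, -0.1018, 0.1303]
ee_rot: [-3.136, -0.006, 1.842]
wrist_force: [-1.0, -4.2, 1.8]
finger_gap: 0.0
```

```bash
python3 st.py
```

```text
clampx -232.6 y 0.3 z 130.3 fx -3.8 fy 2.06 fz 1.77 [-179.7    -0.32  105.52] t 11.9833
```

Emit:
{"method": "servo_tool", "body": {
  "rows": [1,6,0,0,0,0,0,1,6,0,0,0,0,0]
}}

```text
time: 12.15
tool_pos: [0.6148, -0.09, 0.1323]
ee_rot: [-3.139, -0.001, 1.844]
wrist_force: [1.6, -12.7, -8.8]
finger_gap: 0.0
```

```bash
python3 st.py
```

```text
clampx -220.5 y -0.2 z 132.3 fx -12.65 fy 1.83 fz -8.83 [-1.7983e+02 -5.0000e-02  1.0567e+02] t 12.15
```

Emit:
{"method": "servo_tool", "body": {
  "rows": [1,6,0,0,0,0,0,1,6,0,0,0,0,0]
}}

```text
time: 12.32
tool_pos: [0.6127, -0.0811, 0.1332]
ee_rot: [-3.141, 0.008, 1.847]
wrist_force: [3.3, -13.4, -8.2]
finger_gap: -0.0003
```

```bash
python3 st.py
```

```text
clampx -211.4 y -0.5 z 133.2 fx -13.8 fy 0.4 fz -8.16 [-179.99    0.43  105.81] t 12.3167
```

Emit:
{"method": "servo_tool", "body": {
  "rows": [1,4,0,0,0,0,0,1,3,0,0,0,0,0]
}}

```text
time: 12.48
tool_pos: [0.6119, -0.0776, 0.1337]
ee_rot: [3.139, 0.016, 1.849]
wrist_force: [2.7, -13.6, -10.1]
finger_gap: 0.0003
```

```bash
python3 st.py
```

```text
clampx -207.8 y -0.7 z 133.7 fx -13.81 fy 1.0 fz -10.05 [179.87   0.93 105.93] t 12.4833
```

Emit:
{"method": "servo_tool", "body": {
  "rows": [1,-20,0,0,0,0,0,1,-20,0,2,0,0,0,1,0,0,0,0,0,0,1,0,0,0,0,0,0]
}}

```text
time: 12.82
tool_pos: [0.6244, -0.1149, 0.1353]
ee_rot: [3.134, 0.018, 1.85]
wrist_force: [0.5, -0.5, 0.5]
finger_gap: 0.0001
```

```bash
python3 st.py; python3 -c "
from h import *
shot('top','t1');crop('t1',240,180,390,270,5.3,'c8')"
```

```text
clampx -247.1 y -2.8 z 135.3 fx -0.62 fy -0.36 fz 0.47 [179.59   1.01 105.98] t 12.8167
```

View pics/c8.png

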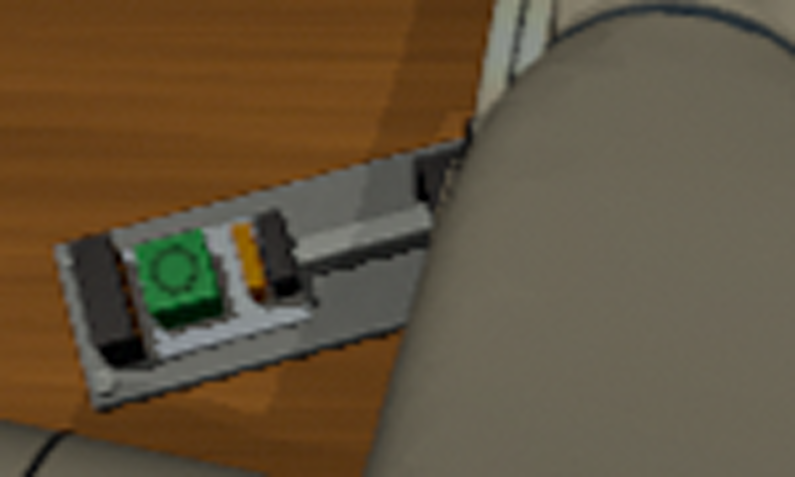

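Emit:
{"method": "servo_tool", "body": {
  "rows": [1,-4,3,7,0.4,1,0.4,1,0,0,0,0,0,0]
}}

```text
time: 13.03
tool_pos: [0.6288, -0.1164, 0.1291]
ee_rot: [3.14, -0.001, 1.844]
wrist_force: [-0.3, -0.9, -0.1]
finger_gap: -0.0
```

Emit:
{"method": "servo_tool", "body": {
  "rows": [1,8,0,0,0,0,0,1,8,0,0,0,0,0,1,8,0,0,0,0,0,1,6,0,0,0,0,0,1,6,0,0,0,0,0]
}}

```text
time: 13.45
tool_pos: [0.6205, -0.0833, 0.1302]
ee_rot: [3.138, 0.01, 1.846]
wrist_force: [2.4, -13.7, -5.9]
finger_gap: 0.0001
```

```bash
python3 st.py
```

```text
clampx -215.6 y -7.5 z 130.2 fx -13.85 fy 1.34 fz -5.89 [179.79   0.55 105.79] t 13.45
```

Emit:
{"method": "servo_tool", "body": {
  "rows": [1,5,0,0,0,0,0,1,4,0,0,0,0,0]
}}

```text
time: 13.62
tool_pos: [0.6186, -0.0766, 0.1298]
ee_rot: [3.137, 0.017, 1.849]
wrist_force: [4.7, -13.5, -8.3]
finger_gap: 0.0002
```

```bash
python3 st.py
```

```text
clampx -208.6 y -7.4 z 129.8 fx -14.25 fy -0.89 fz -8.28 [179.72   1.   105.96] t 13.6167
```

Emit:
{"method": "servo_tool", "body": {
  "rows": [1,-20,0,0,0,0,0,1,-20,-4,1,0.2,1,0.4,1,-2,-4,0,0,0,0,1,0,0,0,0,0,0]
}}

```text
time: 13.95
tool_pos: [0.6205, -0.115, 0.1287]
ee_rot: [-3.141, -0.002, 1.847]
wrist_force: [-0.5, 0.2, -0.3]
finger_gap: 0.0002
```

```bash
python3 st.py; python3 -c "
from h import *
shot('top','t2');crop('t2',240,200,340,270,8,'c9')"
```

```text
clampx -246.1 y 1.0 z 128.7 fx 0.3 fy 0.47 fz -0.29 [-1.7997e+02 -1.2000e-01  1.0581e+02] t 13.95
```

View pics/c9.png

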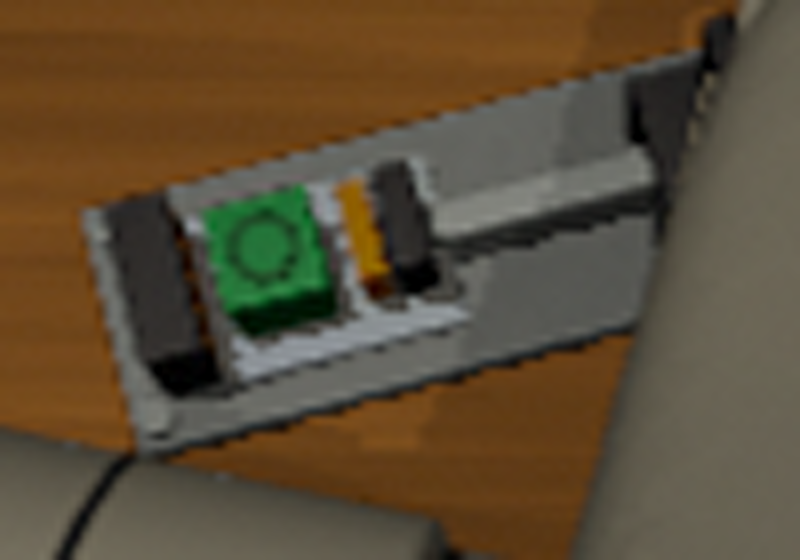

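```bash
cat > pd.py <<'E'
from h import *
import sys
def f(fn,x0,y0,s,l,z):
    d=dict(np.load('pics/'+fn+'.npz'))
    return [tuple(np.round([1e3*float((pt(d,x0+a/s-.45,y0+b/s-.45,z)[:2]-seat)@u),1e3*float((pt(d,x0+a/s-.45,y0+b/s-.45,z)[:2]-seat)@w)],1)) for a,b in l]
E
python3 - <<'E'
from pd import *
print('t0 pad',f('t0',240,180,5.3,[(242,224),(262,282)],.066))
print('t2 pad',f('t2',240,200,8,[(335,185),(360,275)],.066))
print('t2 blk back, front, jaw',f('t2',240,200,8,[(305,187),(332,285)],.07),f('t2',240,200,8,[(205,212),(240,318)],.07),f('t2',240,200,8,[(170,192),(212,348)],.075))
E
```

```text
t0 pad [(np.float64(-46.4), np.float64(-15.1)), (np.float64(-48.7), np.float64(16.3))]
t2 pad [(np.float64(-36.1), np.float64(-15.5)), (np.float64(-36.6), np.float64(16.3))]
t2 blk back, front, jaw [(np.float64(-26.5), np.float64(-16.4)), (np.float64(-27.0), np.float64(18.0))] [(np.float64(7.5), np.float64(-16.8)), (np.float64(4.9), np.float64(20.8))] [(np.float64(16.7), np.float64(-25.2)), (np.float64(15.8), np.float64(29.2))]
```

Emit:
{"method": "servo_tool", "body": {
  "rows": [1,8,0,0,0,0,0,1,8,0,0,0,0,0,1,8,0,0,0,0,0,1,6,0,0,0,0,0,1,6,0,0,0,0,0,1,5,0,0,0,0,0,1,4,0,0,0,0,0]
}}

```text
time: 14.58
tool_pos: [0.6095, -0.0728, 0.1293]
ee_rot: [3.138, 0.019, 1.856]
wrist_force: [5.4, -14.1, -8.5]
finger_gap: 0.0001
```

```bash
python3 st.py
```

```text
clampx -202.5 y 0.3 z 129.3 fx -14.98 fy -1.44 fz -8.46 [179.8    1.11 106.37] t 14.5833
```

Emit:
{"method": "servo_tool", "body": {
  "rows": [1,-20,0,0,0,0,0,1,-20,0,1,0.2,1,0.2,1,-2,0,0,0,0,0,1,0,0,0,0,0,0]
}}

```text
time: 14.92
tool_pos: [0.6198, -0.1079, 0.1284]
ee_rot: [-3.139, 0.001, 1.859]
wrist_force: [-0.3, -3.3, 2.0]
finger_gap: -0.0001
```

```bash
python3 st.py
```

```text
clampx -239.1 y -0.3 z 128.4 fx -3.15 fy 1.15 fz 1.99 [-1.7987e+02  8.0000e-02  1.0654e+02] t 14.9167
```

Emit:
{"method": "servo_tool", "body": {
  "rows": [1,-9,0,0,0,0,1,1,0,0,0,0,0,0,1,8,0,0,0,0,0,1,8,0,0,0,0,0,1,8,0,0,0,0,0,1,8,0,0,0,0,0,1,6,0,0,0,0,0,1,5,0,0,0,0,0,1,4,0,0,0,0,0]
}}

```text
time: 15.67
tool_pos: [0.6103, -0.0708, 0.1277]
ee_rot: [3.141, 0.018, 1.848]
wrist_force: [4.7, -16.1, -8.7]
finger_gap: -0.0005
```

```bash
python3 st.py
```

```text
clampx -200.7 y -0.9 z 127.7 fx -16.82 fy -0.23 fz -8.71 [179.94   1.02 105.89] t 15.6667
```

Emit:
{"method": "servo_tool", "body": {
  "rows": [1,-20,0,0,0,0,0,1,-25,0,1,0.2,1,0.2,1,-4,0,0,0,0,0,1,0,0,0,0,0,0]
}}

```text
time: 16.0
tool_pos: [0.6215, -0.113, 0.1262]
ee_rot: [-3.136, -0.003, 1.849]
wrist_force: [-0.8, 0.0, 0.5]
finger_gap: -0.0002
```

```bash
python3 st.py; python3 -c "
from h import *
shot('top','t3');crop('t3',240,200,340,270,8,'c10')"
```

```text
clampx -244.4 y -0.5 z 126.2 fx 0.23 fy 0.79 fz 0.52 [-1.7968e+02 -1.7000e-01  1.0596e+02] t 16.0
```

View pics/c10.png

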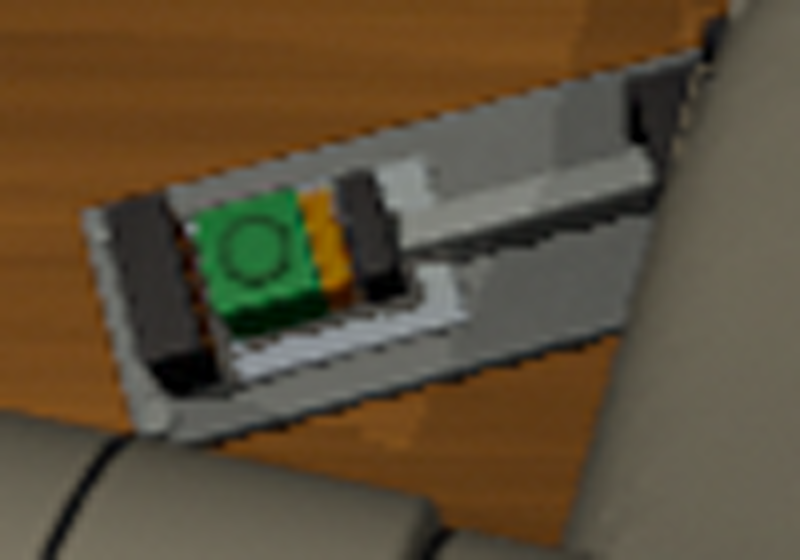

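```bash
python3 - <<'E'
from pd import *
print('pad/blk back',f('t3',240,200,8,[(296,190),(322,282)],.07))
print('front, jaw',f('t3',240,200,8,[(194,216),(230,318)],.07),f('t3',240,200,8,[(170,192),(212,348)],.075))
print('pad back edge t2',f('t2',240,200,8,[(365,180),(390,270)],.066),'t3',f('t3',240,200,8,[(330,188),(353,278)],.066))
E
```

```text
pad/blk back [(np.float64(-23.4), np.float64(-16.2)), (np.float64(-24.1), np.float64(16.2))]
front, jaw [(np.float64(11.3), np.float64(-16.5)), (np.float64(8.1), np.float64(20.0))] [(np.float64(16.7), np.float64(-25.2)), (np.float64(15.8), np.float64(29.2))]
pad back edge t2 [(np.float64(-46.2), np.float64(-14.5)), (np.float64(-46.6), np.float64(17.2))] t3 [(np.float64(-34.3), np.float64(-14.9)), (np.float64(-34.1), np.float64(16.7))]
```

Emit:
{"method": "servo_tool", "body": {
  "rows": [1,0,0,-1,-0.3,0,0.5,1,8,0,0,0,0,0,1,8,0,0,0,0,0,1,8,0,0,0,0,0,1,4,0,0,0,0,0,1,4,0,0,0,0,0]
}}

```text
time: 16.55
tool_pos: [0.6127, -0.0803, 0.1285]
ee_rot: [3.139, 0.008, 1.845]
wrist_force: [4.4, -14.1, -9.7]
finger_gap: -0.0001
```

```bash
python3 st.py
```

```text
clampx -210.6 y -0.8 z 128.5 fx -14.77 fy -0.48 fz -9.67 [179.83   0.46 105.73] t 16.55
```

Emit:
{"method": "servo_tool", "body": {
  "rows": [1,2,0,0,0,0,0]
}}

```text
time: 16.63
tool_pos: [0.6124, -0.0787, 0.1283]
ee_rot: [3.138, 0.012, 1.847]
wrist_force: [3.2, -12.8, -3.7]
finger_gap: 0.0
```

```bash
python3 st.py
```

```text
clampx -209.0 y -0.9 z 128.3 fx -13.18 fy 0.31 fz -3.72 [179.79   0.66 105.84] t 16.6333
```

Emit:
{"method": "servo_tool", "body": {
  "rows": [1,2,0,0,0,0,0]
}}

```text
time: 16.72
tool_pos: [0.6122, -0.0777, 0.1282]
ee_rot: [3.137, 0.015, 1.849]
wrist_force: [4.4, -14.0, -5.2]
finger_gap: 0.0001
```

```bash
python3 st.py
```

```text
clampx -207.9 y -0.9 z 128.2 fx -14.65 fy -0.55 fz -5.15 [179.75   0.88 105.94] t 16.7167
```

Emit:
{"method": "servo_tool", "body": {
  "rows": [1,-20,0,0,0,0,0,1,-20,0,0,0.2,1,0.4,1,-4,0,0,0,0,0,1,0,0,0,0,0,0]
}}

```text
time: 17.05
tool_pos: [0.6225, -0.1154, 0.1284]
ee_rot: [-3.14, -0.005, 1.846]
wrist_force: [-0.2, 0.6, 0.4]
finger_gap: 0.0003
```

```bash
python3 st.py; python3 -c "
from h import *
shot('top','t4');crop('t4',240,200,340,270,8,'c11')"
```

```text
clampx -247.0 y -0.8 z 128.4 fx 0.65 fy 0.07 fz 0.37 [-179.94   -0.27  105.77] t 17.05
```

View pics/c11.png

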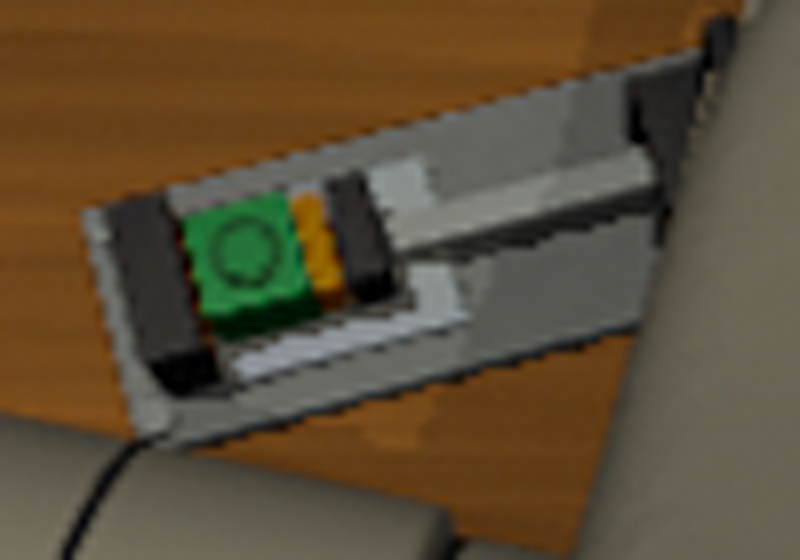

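Emit:
{"method": "servo_tool", "body": {
  "rows": [1,6,0,0,0,0,0,1,6,0,0,0,0,0,1,3,0,0,0,0,0]
}}

```text
time: 17.35
tool_pos: [0.6178, -0.098, 0.129]
ee_rot: [-3.141, -0.003, 1.848]
wrist_force: [1.2, -6.4, 1.8]
finger_gap: 0.0001
```

```bash
python3 st.py
```

```text
clampx -229.0 y -1.0 z 129.0 fx -6.47 fy 0.58 fz 1.81 [-1.7999e+02 -1.7000e-01  1.0587e+02] t 17.35
```

Emit:
{"method": "servo_tool", "body": {
  "rows": [1,2,0,0,0,0,0,1,2,0,0,0,0,0]
}}

```text
time: 17.52
tool_pos: [0.6171, -0.0948, 0.1296]
ee_rot: [3.141, 0.003, 1.852]
wrist_force: [2.2, -12.3, -3.0]
finger_gap: 0.0
```

```bash
python3 st.py
```

```text
clampx -225.7 y -1.1 z 129.6 fx -12.46 fy 1.19 fz -3.01 [179.96   0.19 106.1 ] t 17.5167
```

Caught and running. From here I'll take single fine rows.

Emit:
{"method": "servo_tool", "body": {
  "rows": [1,2,0,0,0,0,0]
}}

```text
time: 17.6
tool_pos: [0.6168, -0.0938, 0.1297]
ee_rot: [3.141, 0.007, 1.854]
wrist_force: [2.7, -11.9, -3.1]
finger_gap: 0.0
```

```bash
python3 st.py
```

```text
clampx -224.7 y -1.1 z 129.7 fx -12.17 fy 0.57 fz -3.14 [179.94   0.39 106.2 ] t 17.6
```

Emit:
{"method": "servo_tool", "body": {
  "rows": [1,2,0,0,0,0,0]
}}

```text
time: 17.68
tool_pos: [0.6165, -0.093, 0.1298]
ee_rot: [3.14, 0.01, 1.855]
wrist_force: [1.9, -12.6, -1.7]
finger_gap: -0.0001
```

```bash
python3 st.py
```

```text
clampx -223.8 y -1.1 z 129.8 fx -12.7 fy 1.52 fz -1.72 [179.91   0.6  106.28] t 17.6833
```

Emit:
{"method": "servo_tool", "body": {
  "rows": [1,2,0,0,0,0,0]
}}

```text
time: 17.77
tool_pos: [0.6164, -0.0922, 0.1299]
ee_rot: [3.139, 0.014, 1.856]
wrist_force: [2.6, -13.3, -2.5]
finger_gap: 0.0002
```

```bash
python3 st.py
```

```text
clampx -223.0 y -1.1 z 129.9 fx -13.48 fy 1.06 fz -2.5 [179.87   0.81 106.36] t 17.7667
```

Emit:
{"method": "servo_tool", "body": {
  "rows": [1,2,0,0,0,0.2,0.2]
}}

```text
time: 17.85
tool_pos: [0.6162, -0.0914, 0.13]
ee_rot: [3.139, 0.014, 1.854]
wrist_force: [2.5, -12.7, -3.1]
finger_gap: -0.0003
```

```bash
python3 st.py
```

```text
clampx -222.2 y -1.1 z 130.0 fx -12.96 fy 0.97 fz -3.05 [179.83   0.82 106.25] t 17.85
```

Emit:
{"method": "servo_tool", "body": {
  "rows": [1,2,0,0,0,0.2,0.2]
}}

```text
time: 17.93
tool_pos: [0.6159, -0.0906, 0.13]
ee_rot: [3.138, 0.014, 1.852]
wrist_force: [2.0, -12.6, -3.3]
finger_gap: 0.0002
```

```bash
python3 st.py
```

```text
clampx -221.4 y -1.1 z 130.0 fx -12.7 fy 1.49 fz -3.34 [179.8    0.81 106.12] t 17.9333
```

Emit:
{"method": "servo_tool", "body": {
  "rows": [1,2,0,0,0,0.2,0.2]
}}

```text
time: 18.02
tool_pos: [0.6157, -0.0899, 0.13]
ee_rot: [3.138, 0.014, 1.85]
wrist_force: [1.6, -12.0, -2.1]
finger_gap: 0.0003
```

```bash
python3 st.py
```

```text
clampx -220.6 y -1.1 z 130.0 fx -11.93 fy 1.69 fz -2.07 [179.77   0.82 105.99] t 18.0167
```

Emit:
{"method": "servo_tool", "body": {
  "rows": [1,3,0,0,0,0.2,0.1]
}}

```text
time: 18.1
tool_pos: [0.6153, -0.0884, 0.13]
ee_rot: [3.137, 0.014, 1.849]
wrist_force: [2.8, -13.6, -2.9]
finger_gap: -0.0001
```

```bash
python3 st.py
```

```text
clampx -219.1 y -1.1 z 130.0 fx -13.88 fy 0.97 fz -2.89 [179.73   0.82 105.95] t 18.1
```

Emit:
{"method": "servo_tool", "body": {
  "rows": [1,3,0,0,0,0.2,0.1]
}}

```text
time: 18.18
tool_pos: [0.6148, -0.0869, 0.13]
ee_rot: [3.136, 0.014, 1.849]
wrist_force: [3.3, -13.5, -3.3]
finger_gap: -0.0001
```

```bash
python3 st.py
```

```text
clampx -217.5 y -1.1 z 130.0 fx -13.89 fy 0.4 fz -3.29 [179.7    0.83 105.91] t 18.1833
```

Emit:
{"method": "servo_tool", "body": {
  "rows": [1,2,0,0,0,0.2,0.1]
}}

```text
time: 18.27
tool_pos: [0.6147, -0.0863, 0.13]
ee_rot: [3.136, 0.015, 1.848]
wrist_force: [1.6, -14.3, -3.1]
finger_gap: 0.0004
```

```bash
python3 st.py
```

```text
clampx -216.9 y -1.0 z 130.0 fx -14.19 fy 2.26 fz -3.05 [179.66   0.84 105.89] t 18.2667
```

Emit:
{"method": "servo_tool", "body": {
  "rows": [1,2,0,0,0,0.2,0.1]
}}

```text
time: 18.35
tool_pos: [0.6146, -0.086, 0.13]
ee_rot: [3.135, 0.015, 1.848]
wrist_force: [3.3, -15.0, -3.9]
finger_gap: -0.0001
```

```bash
python3 st.py
```

```text
clampx -216.5 y -1.0 z 130.0 fx -15.32 fy 0.79 fz -3.87 [179.62   0.88 105.87] t 18.35
```

Emit:
{"method": "servo_tool", "body": {
  "rows": [1,2,0,0,0,0.2,0.1]
}}

```text
time: 18.43
tool_pos: [0.6145, -0.0857, 0.13]
ee_rot: [3.134, 0.016, 1.847]
wrist_force: [2.9, -14.6, -4.1]
finger_gap: -0.0
```

```bash
python3 st.py
```

```text
clampx -216.3 y -1.1 z 130.0 fx -14.81 fy 1.1 fz -4.06 [179.58   0.92 105.85] t 18.4333
```

Emit:
{"method": "servo_tool", "body": {
  "rows": [1,2,0,0,0,0.2,0.1]
}}

```text
time: 18.52
tool_pos: [0.6145, -0.0856, 0.13]
ee_rot: [3.134, 0.017, 1.847]
wrist_force: [2.8, -14.5, -4.3]
finger_gap: 0.0
```

```bash
python3 st.py
```

```text
clampx -216.1 y -1.1 z 130.0 fx -14.74 fy 1.23 fz -4.32 [179.54   0.96 105.83] t 18.5167
```

Emit:
{"method": "servo_tool", "body": {
  "rows": [1,2.5,0,0,0,0.2,0.1]
}}

```text
time: 18.6
tool_pos: [0.6144, -0.0851, 0.13]
ee_rot: [3.133, 0.018, 1.847]
wrist_force: [3.3, -15.8, -3.5]
finger_gap: 0.0001
```

```bash
python3 st.py
```

```text
clampx -215.6 y -1.1 z 130.0 fx -16.09 fy 0.99 fz -3.48 [179.49   1.02 105.81] t 18.6
```

Emit:
{"method": "servo_tool", "body": {
  "rows": [1,2.5,0,0,0,0.2,0.1]
}}

```text
time: 18.68
tool_pos: [0.6143, -0.0847, 0.13]
ee_rot: [3.132, 0.019, 1.846]
wrist_force: [2.9, -16.6, -4.4]
finger_gap: -0.0002
```

```bash
python3 st.py
```

```text
clampx -215.2 y -1.1 z 130.0 fx -16.78 fy 1.6 fz -4.43 [179.44   1.08 105.78] t 18.6833
```

Emit:
{"method": "servo_tool", "body": {
  "rows": [1,2.5,0,0,0,0.2,0.1]
}}

```text
time: 18.77
tool_pos: [0.6142, -0.0844, 0.13]
ee_rot: [3.131, 0.02, 1.846]
wrist_force: [3.0, -16.7, -4.6]
finger_gap: -0.0005
```

```bash
python3 st.py
```

```text
clampx -214.9 y -1.1 z 130.0 fx -16.9 fy 1.54 fz -4.6 [179.4    1.16 105.76] t 18.7667
```

Emit:
{"method": "servo_tool", "body": {
  "rows": [1,3,0,0,0,0.2,0.1]
}}

```text
time: 18.85
tool_pos: [0.614, -0.0837, 0.13]
ee_rot: [3.13, 0.022, 1.846]
wrist_force: [3.5, -18.0, -4.5]
finger_gap: -0.0002
```

```bash
python3 st.py
```

```text
clampx -214.2 y -1.1 z 130.0 fx -18.25 fy 1.43 fz -4.54 [179.34   1.24 105.75] t 18.85
```

Emit:
{"method": "servo_tool", "body": {
  "rows": [1,3,0,0,0,0.2,0.1]
}}

```text
time: 18.93
tool_pos: [0.6139, -0.0832, 0.13]
ee_rot: [3.129, 0.023, 1.845]
wrist_force: [3.5, -18.6, -4.4]
finger_gap: 0.0003
```

```bash
python3 st.py
```

```text
clampx -213.7 y -1.1 z 130.0 fx -18.82 fy 1.62 fz -4.42 [179.29   1.34 105.73] t 18.9333
```

Emit:
{"method": "servo_tool", "body": {
  "rows": [1,3,0,0,0,0.2,0.1]
}}

```text
time: 19.02
tool_pos: [0.6138, -0.0828, 0.13]
ee_rot: [3.128, 0.025, 1.845]
wrist_force: [3.6, -19.3, -4.8]
finger_gap: -0.0001
```

```bash
python3 st.py
```

```text
clampx -213.3 y -1.1 z 130.0 fx -19.56 fy 1.64 fz -4.81 [179.24   1.45 105.72] t 19.0167
```

Emit:
{"method": "servo_tool", "body": {
  "rows": [1,3,0,0,0,0.2,0.1]
}}

```text
time: 19.1
tool_pos: [0.6137, -0.0826, 0.13]
ee_rot: [3.127, 0.027, 1.845]
wrist_force: [4.6, -19.6, -3.6]
finger_gap: 0.0002
```

```bash
python3 st.py
```

```text
clampx -213.0 y -1.2 z 130.0 fx -20.08 fy 0.82 fz -3.6 [179.18   1.57 105.7 ] t 19.1
```

Emit:
{"method": "servo_tool", "body": {
  "rows": [1,-12,0,0,0,0,0,1,-15,0,0,0,0,0,1,-20,0,0,0,0,0,1,-30,0,0,0,0,0,1,-20,0,-10,0,0,0,1,0,0,-35,0,0,0,1,0,0,-35,0,0,0,1,0,0,-35,0,0,0,1,0,0,0,0,0,0]
}}

```text
time: 19.85
tool_pos: [0.6355, -0.174, 0.2474]
ee_rot: [3.137, 0.016, 1.849]
wrist_force: [2.0, 0.1, 0.9]
finger_gap: -0.0002
```

```bash
python3 st.py; python3 -c "
from h import *
shot('top','t5');crop('t5',240,180,390,270,5.3,'c12')
s=readout.sense();np.savez('pics/w6s.npz',p=s['tool_pos'],e=s['ee_rot'])
shot('wrist','w6')"
```

```text
clampx -307.0 y 2.4 z 247.4 fx -0.48 fy -1.98 fz 0.86 [179.75   0.94 105.91] t 19.85
```

View pics/c12.png

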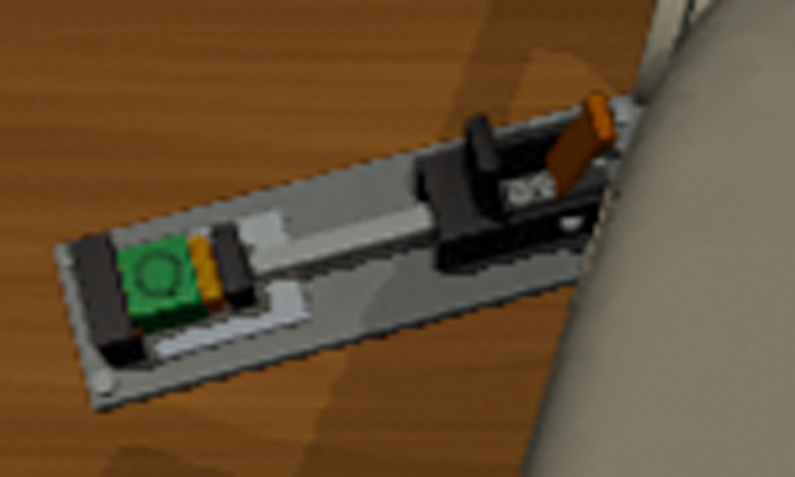

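View pics/w6.png

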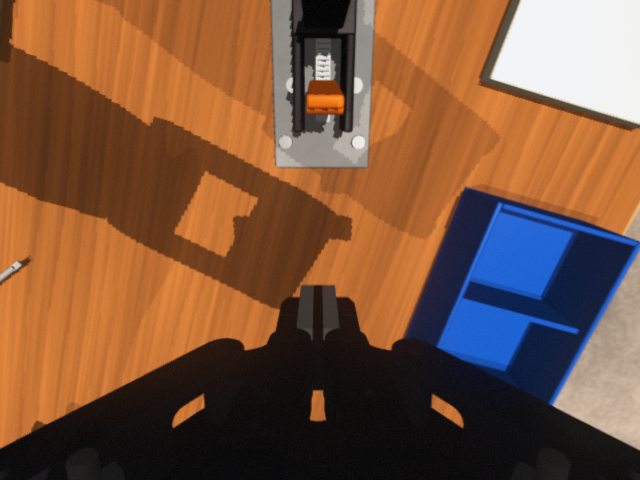

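The block's top sits flush against the fixed jaw at about (120,280) in the top-view crop, with the pad touching it. The trigger is back at its starting angle and the fingers are clear of everything. Handing in.

```bash
python3 -c "
from cell import r
print(r.hand_in())"
```

```text
the job is handed in; nothing more can be done
None
```

The green wax block is standing on the ledge, clamped against the fixed jaw, and the job is handed in at about 20 s of the 72 s allowed. No verdict was reported.

- **Placing:** I put the block down about 8 mm short of the fixed jaw and let go. A wrist picture showed it upright and centred between the jaws.
- **Clamping:** It took six squeezes of the trigger, pressing the bump with the shut fingers. The first five ran free, at about 13 to 15 N. One of them peaked at 16.8 N near the trigger's hard stop. On the sixth, the force climbed from about 13 N to 20 N over 4 mm, and I released there.
- **Last checks:** The pictures show the block against the fixed jaw with the pad on it and the trigger back at its starting angle. The arm had backed off to about 0.25 m height with near-zero force.
- **Not measured:** The pad force can't be read directly. From the trigger force I estimate 25 to 28 N, and I did not re-test it after release.
- **Rest of the bench:** I kept the arm clear of the blue block and bystanders and saw no contact with them, but I did not measure their positions again at the end.
- **A slip:** Before the second squeeze I corrected sideways in the wrong direction. That squeeze pressed the bump about 7 mm off centre, still on the bump, and I fixed it before the third.

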